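# Couple the gas bottle at the soda station

## Task

Connect the green gas bottle to the soda station: pull the blue-flanged sleeve of the coupler back towards the gauge block until it stays back by itself, then slide the bottle along its cradle into the coupler until it is fully home and the sleeve snaps forward again. Leave the cup, glass, pitcher and bell round the station where they are.

Things in the scene. Friction and masses are not known exactly. Their poses are not given: they have to be found in the camera images.
- station: Fixed soda station, base plate 94 x 318 x 6 mm; its place and yaw vary. Origin on the worktop below the coupler's mouth; own +y runs along the coupler's axis (x = 0, 52 mm above the worktop) from coupler to bottle; plate from y = -128 to +190 mm. A steel core 50 mm in diameter carries a sleeve and, under it, two jaws. Sleeve is pulled, and bottle pushed, towards -y.
- gauge (a point): Centre of the round gauge's top, 116 mm above the worktop, on the aluminium block behind the coupler (block 70 mm wide, 90 mm high, y -128 to -88 mm in the station's frame).
- cradle (a point): Middle of the V cradle, on the bottle's axis, 52 mm above the worktop. Two black rails at 45 degrees, from y = 35 to 190 mm in the station's frame, upper edges 41 mm high, 30 mm either side of the axis. Down to z = 32 mm at least 17 mm either side of the axis are free between them, for a finger behind the bottle.
- sleeve (a joint): Pull-back of the spring sleeve in m: 0 forward, 0.024 end stop; 1.5 N at 0, 3 N at the stop. Pulled past 0.019 (best to the stop) the jaws open and, let go, it rests back at about 0.014. With it forward the jaws are shut and bar the bottle. The plug pushed in (10 to 22 N) shuts the jaws, the sleeve first creeps back some 4 mm, then springs to 0 and locks the bottle.
- flange_top (a point): Top of the front (+y) edge of the sleeve's blue flange, 96 mm above the worktop; moves with the sleeve. The flange is a disc 88 mm in diameter, 8 mm thick (towards -y). In front of it (+y) the sleeve's steel barrel, 58 mm in diameter, top 81 mm above the worktop, runs on 36 mm: a fingertip can hook before the flange from above, 14 mm deep. Behind it 47 mm are free when the sleeve is forward.
- gas_bottle: Green bottle lying loose in the V cradle, 0.21 to 0.45 kg, 137 mm long: body 56 mm in diameter, 100 mm long, then towards its own -y a shoulder and a brass plug (neck 16 mm, head 30 mm in diameter, 7 mm thick). Origin on its axis, mid-body, 52 mm above the worktop; +y points from plug to base. It may roll about its axis: its x and z are no guide.
- bottle_base (a point): Centre of the bottle's flat base (56 mm in diameter), the face to push on. It looks to +y of the station and is free up to z = 80 mm.
- plug_tip (a point): Centre of the front face of the bottle's plug head.
- seat (a point): Fixed point on the coupler's axis where plug_tip lies when the bottle is home (within 5 mm along the axis); axes as the station's. At the start plug_tip is 25 to 75 mm from it towards +y.
- espresso_cup: Bystander: loose teal espresso cup, 63 x 73 x 55 mm, behind the coupler; origin under its middle.
- shot_glass: Bystander: loose clear shot glass, 49 mm in diameter, 62 mm high, behind the cradle; origin under its middle.
- milk_pitcher: Bystander: loose steel milk pitcher, 72 x 86 x 94 mm, at the right; origin under its middle.
- counter_bell: Bystander: loose counter bell, 64 mm in diameter, 56 mm high, at the left; origin under its middle.

How it is judged:
By the outcome, as a careful person would: the job done as asked, in the order asked, and still so for the second after the job is handed in, with the robot touching nothing.
It also fails if it takes over 48 s, if anything falls off the work surface, if the arm or the gripper's body presses on something with over 40 N, if the wrist force passes 120 N, or if a joint passes its speed limit or range.

## Robot

A 6-joint arm with a two-finger parallel gripper is mounted at the origin on a cart in front of the work surface, level with it; the furniture and walls round the work are solid. World frame = base frame: x ahead of the robot, y to its left, z up, the work surface at z = 0. Lengths are in mm, angles in rad, forces in N, time in s.
With the tool pointing down it reaches from about 350 to 875 mm from the base axis. Payload 4.2 kg.
Tool frame: the origin (TCP) lies between the finger pads; the fingertips stand 25 mm ahead of it and the grasp point (between the pads) lies 6 mm ahead of it; z points along the fingers, y is the line along which they close (so a half turn about z gives the same grasp; the last joint's range is limited). The gripper opens to 85 mm and grips with 20 to 120 N. Pads are 22 mm wide; open, the fingers measure 114 mm over their backs; the gripper's body (76 mm by 85 mm) begins 54 mm behind the grasp point. The pads swing forward as they close: fully open they stand 13 mm farther back than shut.
Start: joints at [0.259, 0.385, 0.008, 0, -1.194, -0.259], TCP at [624.979, 0.025, 256.312] pointing down, gripper open.
Joint ranges: [-3.14, 3.14], [-1.21, 2.06], [-1.07, 1.41], [-3.16, 2.05], [-2.99, -0.16], [-3.1, 3.1]. Speed limits (rad/s): [2.79, 2.79, 3.14, 3.14, 3.14, 3.14].

## Interface

Orientations are given as a unit quaternion [x, y, z, w].
In Python, from bench import arm gives the robot as it stands.
- The arm moves only by the shell command python3 -m pendant 'ROWS'. ROWS is JSON, a list of rows, each a list of 7 numbers: the shift along the tool's x, y, z in m, then the turn, a rotation vector about the tool's x, y, z in degrees, then the finger opening in m, from 0 to 0.0854. In form: [[x, y, z, wx, wy, wz, fingers], ...]. A call has 1 to 12 rows; each row shifts and turns the commanded pose from where the row before left it, along the tool's axes as they then stand; what a row does not reach is not made up. A row lasts 1/10 s, in which the tool goes at most 50 mm and 8.59 degrees, less where a joint would pass 70% of its speed; a pose out of reach is approached as far as the arm can. A call is refused whole if a number of a shift passes 0.05 or a number of a turn 8.59, either way. A call with a gripper value outside its range is refused whole. The fingers move at their own pace and stop on an object; the grip force is fixed at half the most. Time passes only in rows, so rows that do not move let the fingers close. It gives the time, the measured TCP pose, the force, the opening and the grip force at its end, in the units of the state.
- arm.read_state(): the state, without advancing time (a new reading comes with each control period).
- arm.get_image(name): name is "scene" or "side" or "wrist"; returns a dict with "image" (480x640x3 uint8, red, green, blue), "fx", "fy", "cx", "cy" (pixels), "k1" (the pictures are not rectified: a ray, as slopes to the right and down, at radius r is drawn at 1 + k1 r^2 times it, then the intrinsics apply), "xyz" and "rotation" of the camera in the world. Camera axes: x right, y down, z forward; pixel columns grow to the right and rows downward; lengths in mm; the calibration is good to about 2 mm. A picture is of the moment at which its call begins. There is no depth.
- arm.job_done(): hands the job in; it is judged then, once.
The state is a dict: "clock": time; "joints": joint angles; "joint_vel": joint speeds; "joint_efforts": joint torques, N m; "position": TCP position; "ee_rot": TCP orientation; "contact_force": force on the tool from outside, world axes, zero at the start; "wrist_torque": the same for the moment, N m; "gripper_width": finger opening in mm; "grasp_force": force on a finger pad.
Only numpy, scipy, OpenCV 4.12 (cv2) and the standard library are available. Lean on these libraries where they do the work, as an engineer would, in place of code of your own. Each camera call takes 0.05 s, during which the arm holds its last target. There are 200 camera calls.

## Working session

There is one attempt and no reset: what is moved stays moved. The work goes in short steps, Python scripts to look and compute and a shell command to move; the robot and the scene stay as the last step left them, time stands still between calls to the robot, and variables do not carry over. Pictures are saved under pics/ and viewed, at most 10 in all, crops included, and the job is handed in when it is done.

```bash
mkdir -p pics; ls
cat > h.py <<'E'
import numpy as np, cv2
from bench import arm
def grab(n,f=None):
    d=arm.get_image(n)
    if f: cv2.imwrite('pics/'+f,cv2.cvtColor(d['image'],cv2.COLOR_RGB2BGR))
    return d
def R(d): 
    r=np.array(d['rotation'],float)
    if r.shape!=(3,3):
        from scipy.spatial.transform import Rotation as Q; r=Q.from_quat(r).as_matrix()
    return r
def ray(d,u,v):
    K=np.array([[d['fx'],0,d['cx']],[0,d['fy'],d['cy']],[0,0,1.]])
    p=cv2.undistortPoints(np.array([[[u,v]]],float),K,np.array([d['k1'],0,0,0.]))[0,0]
    w=R(d)@np.array([p[0],p[1],1]); return np.array(d['xyz'],float),w/np.linalg.norm(w)
def onz(d,u,v,z):
    o,w=ray(d,u,v); return o+w*(z-o[2])/w[2]
def tri(rays):
    A=np.zeros((3,3));b=np.zeros(3)
    for o,w in rays:
        P=np.eye(3)-np.outer(w,w);A+=P;b+=P@o
    x=np.linalg.solve(A,b); return x,[np.linalg.norm((np.eye(3)-np.outer(w,w))@(x-o)) for o,w in rays]
E
python3 - <<'E'
from h import *
for n in('scene','side','wrist'):
    d=grab(n,n+'0.png');print(n,{k:d[k] for k in d if k!='image'})
print(arm.read_state())
E
```

```text
pics
scene {'fx': 532.9791020378175, 'fy': 532.9791020378175, 'cx': 318.8198636877805, 'cy': 236.69136157216946, 'k1': 0.04440364226629011, 'xyz': array([ 61.32837629, 852.29806101, 799.93122927]), 'rotation': array([-0.24478816,  0.86075698, -0.43128853,  0.11474483])}
side {'fx': 492.7957942019568, 'fy': 492.7957942019568, 'cx': 321.48358398564113, 'cy': 242.37313970284632, 'k1': -0.03393068400561124, 'xyz': array([ 52.2321261 , 896.05744862, 754.02223471]), 'rotation': array([-0.20801786,  0.854935  , -0.45937645,  0.12160589])}
wrist {'fx': 410.588034923848, 'fy': 410.588034923848, 'cx': 312.27086391377526, 'cy': 240.63981265591488, 'k1': -0.03614699012543604, 'xyz': array([624.0508304 , -71.16808712, 372.42932207]), 'rotation': array([ 2.50560980e-05,  9.89929528e-01,  1.41557191e-01, -1.04483164e-03])}
{'clock': 0.15, 'joints': array([ 2.58576890e-01,  3.85381154e-01,  6.97459411e-03, -3.29785784e-04,
       -1.19398318e+00, -2.58586848e-01]), 'joint_vel': array([ 0.000371  , -0.00350293,  0.00294433,  0.00146929, -0.00201108,
       -0.00112746]), 'joint_efforts': array([-6.03353892e-04, -3.92678475e+01,  1.88581592e+01,  4.18858320e+00,
       -3.39302780e-03,  5.70479813e-06]), 'position': array([6.24623364e+02, 3.05861448e-03, 2.55489033e+02]), 'ee_rot': array([-7.07060037e-01,  7.07153057e-01,  5.33065602e-04, -6.11619563e-04]), 'contact_force': array([ 0.33787637, -0.19942683,  0.24300673]), 'wrist_torque': array([ 0.01119034,  0.03680174, -0.04305481]), 'grasp_force': 0.0, 'gripper_width': 85.30594011482943}
```

View pics/scene0.png

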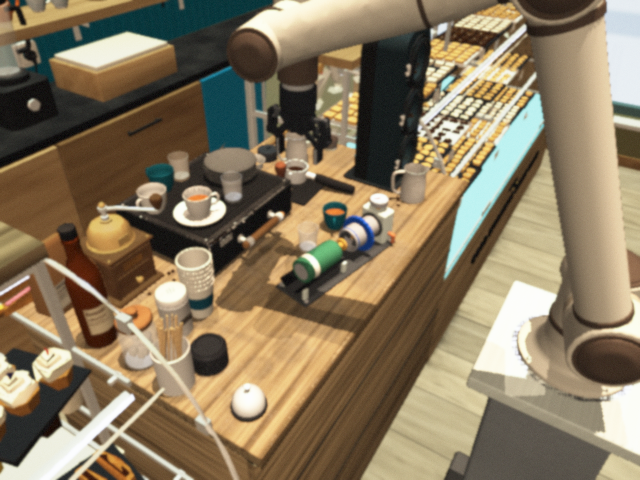

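View pics/wrist0.png

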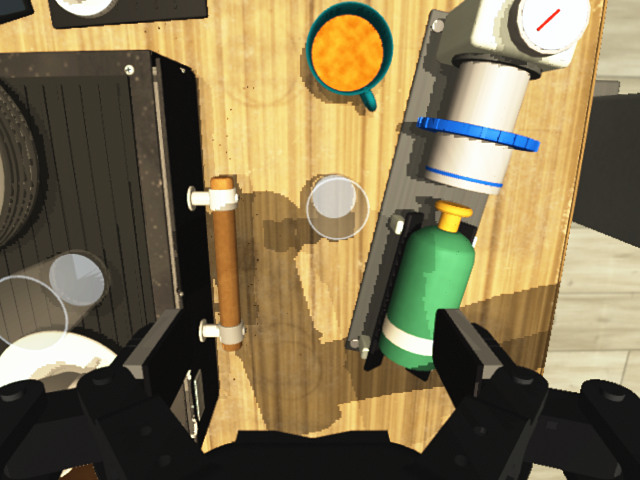

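The wrist view shows the gauge at (555,20), the blue flange at (478,134), the plug at (453,212), the green bottle with its base near (405,365), the glass at (338,207) and the cup at (350,50). I'll measure these by mask, using the wrist and scene views.

```bash
cat >> h.py <<'E'
def mask(d,lo,hi,roi=None):
    h=cv2.cvtColor(d['image'],cv2.COLOR_RGB2HSV);m=cv2.inRange(h,lo,hi)
    if roi: q=np.zeros_like(m);x0,y0,x1,y1=roi;q[y0:y1,x0:x1]=255;m&=q
    n,l,s,c=cv2.connectedComponentsWithStats(m)
    i=1+np.argmax(s[1:,4]);return (l==i).astype(np.uint8),s[i],c[i]
BLUE=((105,150,60),(125,255,255));GREEN=((60,100,30),(85,255,255));BRASS=((18,150,100),(30,255,255))
E
python3 - <<'E'
from h import *
import cv2
for n,roi in(('wrist',(340,100,640,400)),('scene',(280,190,400,300)),('side',(200,150,450,350))):
    d=grab(n)
    for k,c in(('blue',BLUE),('green',GREEN),('brass',BRASS)):
        m,s,ce=mask(d,*c,roi);r=cv2.minAreaRect(np.argwhere(m)[:,::-1].astype(np.float32))
        print(n,k,s,ce.round(1),np.round(cv2.boxPoints(r),0).tolist())
        if n=='wrist': print('   on z52',onz(d,*ce,52).round(1))
        if k=='blue' and n!='wrist':
            pass
E
python3 - <<'E'
import cv2
a=cv2.imread('pics/scene0.png')[170:310,270:430]
cv2.imwrite('pics/c.png',cv2.resize(a,(640,560),interpolation=2))
E
```

```text
wrist blue [ 416  117  123   35 1215] [474.5 132.3] [[415.0, 128.0], [418.0, 113.0], [540.0, 138.0], [537.0, 152.0]]
   on z52 [499.9 -63.5  52. ]
wrist green [ 388  226   86  114 6496] [429.8 279.1] [[382.0, 325.0], [414.0, 218.0], [480.0, 238.0], [448.0, 345.0]]
   on z52 [524.9  56.1  52. ]
wrist brass [435 202  38  31 651] [451.6 216.2] [[430.0, 228.0], [436.0, 200.0], [473.0, 208.0], [468.0, 235.0]]
   on z52 [511.5   2.   52. ]
scene blue [344 217  30  34 255] [362.5 231.6] [[342.0, 222.0], [358.0, 211.0], [378.0, 241.0], [362.0, 252.0]]
scene green [311 242  31  29 508] [327.4 254.2] [[311.0, 252.0], [332.0, 238.0], [345.0, 257.0], [323.0, 271.0]]
scene brass [338 238   9  11  48] [341.6 242.2] [[336.0, 241.0], [342.0, 237.0], [347.0, 244.0], [342.0, 248.0]]
side blue [333 231  29  31 249] [351.1 244. ] [[331.0, 236.0], [347.0, 225.0], [366.0, 252.0], [351.0, 264.0]]
side green [305 252  29  30 470] [320.4 265.1] [[304.0, 264.0], [324.0, 249.0], [337.0, 267.0], [316.0, 281.0]]
side brass [385 172  65  96 737] [417.7 222.8] [[379.0, 256.0], [446.0, 170.0], [461.0, 181.0], [393.0, 267.0]]
```

View pics/c.png

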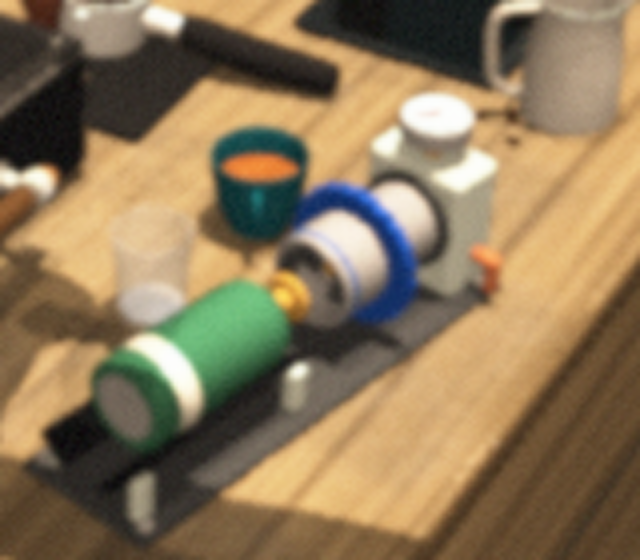

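The crop shows the bottle base disc near (125,408) in crop pixels, the plug at (290,295), the flange's top near (345,190), and the white gauge at (438,118). Next I'll turn the wrist camera with the station's axis and put it over the station for a second view.

```bash
python3 -m pendant '[[-0.01,0.03,0,0,0,0,0],[-0.01,0.03,0,0,0,0,0],[-0.01,0.03,0,0,0,6,0],[-0.01,0.01,0,0,0,6,0],[0,0,0,0,0,0,0],[0,0,0,0,0,0,0]]'
python3 - <<'E'
from h import *
d=grab('wrist','w1.png');print(d['xyz'],d['rotation'])
E
```

```text
clock: 0.9
position: [526.3, 41.2, 256.6]
ee_rot: [-0.63, 0.776, -0.0, 0.0]
contact_force: [0.1, 0.5, 0.3]
gripper_width: 0.2
grasp_force: 0.0
[510.86375729 -28.53110341 373.72687385] [0.10206657 0.98462618 0.14095488 0.01501394]
```

View pics/w1.png

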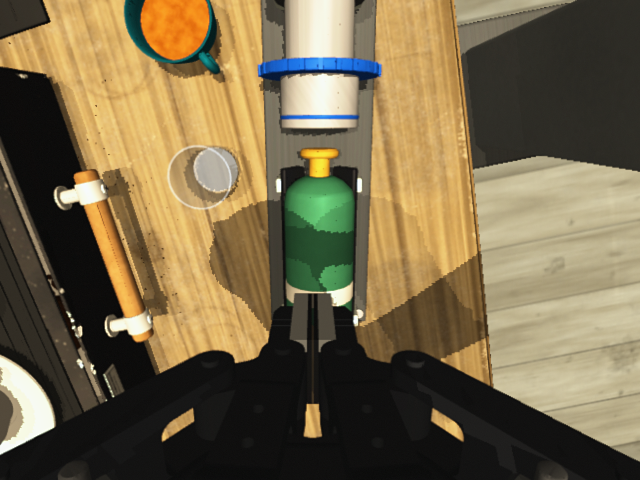

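Closed fingers at column 313 lie almost over the station axis at column ~320. The flange spans (258–382, 70), the plug head is at (320,155), and the barrel mouth is at row ~128. Now triangulating with a third, shifted view.

```bash
python3 -m pendant '[[0.03,0,0,0,0,0,0],[0.04,0,0,0,0,0,0],[0.03,0,0,0,0,0,0],[0,0,0,0,0,0,0],[0,0,0,0,0,0,0]]'
cat > m.py <<'E'
from h import *
def feats(d):
    f={}
    # flange: largest blue part; extremes and front edge at the middle column
    m,s,c=mask(d,*BLUE,(240,0,420,300));p=np.argwhere(m)[:,::-1]
    xl,xr=p[:,0].min(),p[:,0].max();f['fl']=(xl,p[p[:,0]<=xl+2,1].mean());f['fr']=(xr+1,p[p[:,0]>=xr-2,1].mean())
    q=p[abs(p[:,0]-(xl+xr)/2)<4];f['ffront']=((xl+xr)/2,q[:,1].max()+1);f['fback']=((xl+xr)/2,q[:,1].min())
    m,s,c=mask(d,*BRASS,(270,100,370,350));p=np.argwhere(m)[:,::-1]
    h=p[p[:,1]<p[:,1].min()+6];l,r=h[:,0].min(),h[:,0].max()+1
    f['pl']=(l,p[p[:,0]==l,1].mean());f['pr']=(r,p[p[:,0]==r-1,1].mean());f['ptip']=((l+r)/2,p[:,1].min())
    return f
E
python3 - <<'E'
from m import *
import json
from types import SimpleNamespace
img=cv2.cvtColor(cv2.imread('pics/w1.png'),cv2.COLOR_BGR2RGB)
e=grab('wrist','w2.png');d=dict(e);d['image']=img
d['xyz']=np.array([510.86375729,-28.53110341,373.72687385]);d['rotation']=np.array([0.10206657,0.98462618,0.14095488,0.01501394])
a,b=feats(d),feats(e)
Z=dict(fl=52,fr=52,ffront=96,fback=96,pl=52,pr=52,ptip=67)
for k in a:
    x,r=tri([ray(d,*a[k]),ray(e,*b[k])]);print(k,np.round(a[k],1),np.round(b[k],1),x.round(1),np.round(r,1),onz(d,*a[k],Z[k]).round(1),onz(e,*b[k],Z[k]).round(1))
print(arm.read_state()['position'])
E
```

```text
clock: 1.45
position: [505.8, -57.7, 256.1]
ee_rot: [-0.629, 0.778, 0.0, -0.0]
contact_force: [0.8, 0.1, 0.2]
gripper_width: 0.2
grasp_force: 0.0
fl [258.   69.6] [263.  208.3] [541.6 -71.4  59.1] [0.3 0.3] [542.5 -72.4  52. ] [542.5 -70.1  52. ]
fr [381.   69.8] [376.  207.9] [455.3 -53.2  58.7] [0.2 0.2] [454.4 -53.8  52. ] [454.3 -51.6  52. ]
ffront [319.  71.] [319. 224.] [500.3 -58.   91.9] [0.2 0.2] [500.6 -57.6  96. ] [499.9 -59.   96. ]
fback [319.  58.] [319. 210.] [498.4 -66.5  85.4] [0.2 0.2] [499.1 -65.1  96. ] [497.9 -68.7  96. ]
pl [301. 153.] [302. 276.] [524.6  -7.   51.4] [0. 0.] [524.5  -7.1  52. ] [524.5  -7.3  52. ]
pr [338. 153.] [336.  276.5] [496.7  -1.4  53.2] [0.1 0.1] [496.6  -1.2  52. ] [496.8  -0.9  52. ]
ptip [319.5 149. ] [319. 270.] [510.   -6.6  44. ] [0.1 0.1] [510.   -8.1  67. ] [508.6 -15.   67. ]
[505.8579899  -57.07354919 256.13168999]
```

View pics/w2.png

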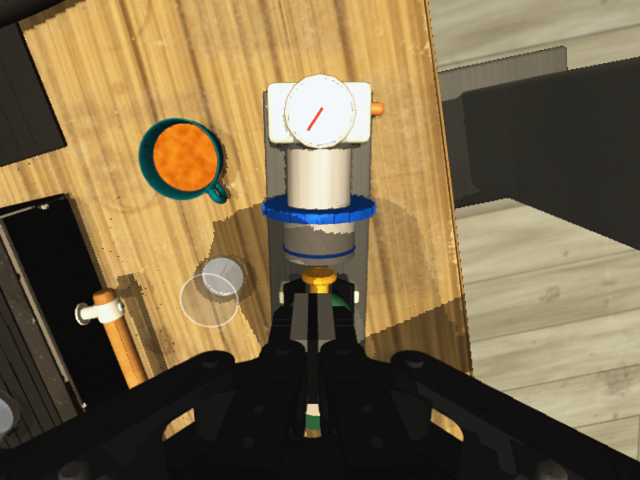

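Heights check out: plug axis 51–53, flange top 92–96, and flange diameter 88. The axis has yaw -12°. The TCP is 6 mm off axis (towards +x), and the flange front is 2 mm behind it. Next I'll move to just before the flange and go down.

```bash
python3 -m pendant '[[-0.014,0.006,0.02,0,0,0,0],[0,0,0.04,0,0,0,0],[0,0,0.04,0,0,0,0],[0,0,0.024,0,0,0,0],[0,0,0.01,0,0,0,0],[0,0,0.01,0,0,0,0],[0,0,0,0,0,0,0],[0,0,0,0,0,0,0]]'
python3 - <<'E'
from h import *
s=arm.read_state();p=s['position'];u=np.array([.2079,.9781]);n=np.array([.9781,-.2079])
print(p,p[:2]@u,p[:2]@n,s['contact_force'])
a=grab('scene')['image'][150:290,290:430]
cv2.imwrite('pics/s1.png',cv2.resize(a,(560,560),interpolation=2)[:,:,::-1])
E
```

```text
clock: 2.3
position: [503.3, -41.6, 113.2]
ee_rot: [-0.63, 0.777, -0.001, 0.001]
contact_force: [1.1, 0.4, -0.1]
gripper_width: -0.2
grasp_force: 0.0
[503.27958108 -41.55445861 113.24651121] 63.98740894044229 500.89693020031126 [ 1.07028394  0.42976251 -0.08552172]
```

View pics/s1.png

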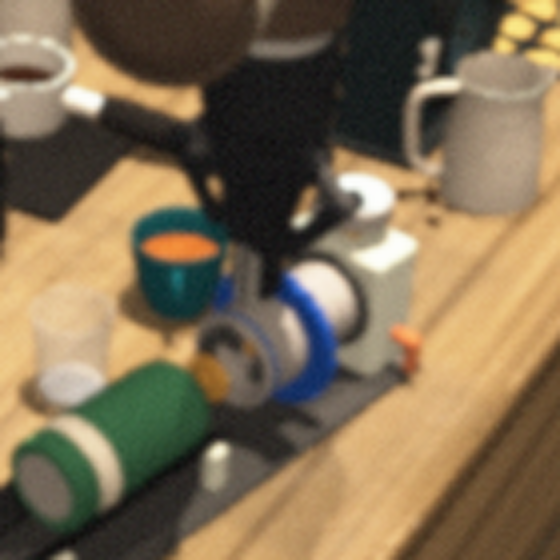

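The fingertips sit in front of the blue flange, above the barrel. Down 3 mm, then pull.

```bash
python3 -m pendant '[[0,0,0.003,0,0,0,0],[0.004,0,0,0,0,0,0],[0.004,0,0,0,0,0,0],[0.004,0,0,0,0,0,0],[0.004,0,0,0,0,0,0],[0.004,0,0,0,0,0,0],[0.004,0,0,0,0,0,0],[0,0,0,0,0,0,0],[0,0,0,0,0,0,0]]'
python3 -m pendant '[[0.003,0,0,0,0,0,0],[0.003,0,0,0,0,0,0],[0,0,0,0,0,0,0],[0,0,0,0,0,0,0]]'
```

```text
clock: 3.25
position: [497.6, -65.5, 109.4]
ee_rot: [-0.629, 0.777, -0.0, 0.0]
contact_force: [0.3, 2.6, 2.2]
gripper_width: -0.1
grasp_force: 1.2
clock: 3.65
position: [496.5, -71.0, 109.4]
ee_rot: [-0.629, 0.777, -0.0, 0.001]
contact_force: [0.7, 5.4, 2.1]
gripper_width: 0.2
grasp_force: 2.4
```

```bash
python3 -m pendant '[[0.002,0,0,0,0,0,0],[0.002,0,0,0,0,0,0],[0,0,0,0,0,0,0],[0,0,0,0,0,0,0]]'
```

```text
clock: 4.05
position: [496.5, -71.7, 109.4]
ee_rot: [-0.629, 0.777, 0.001, 0.003]
contact_force: [-1.2, 20.4, 3.3]
gripper_width: -0.1
grasp_force: 10.0
```

End stop reached (20 N and no further travel). Let the sleeve come forward slowly, then lift and look.

```bash
python3 -m pendant '[[-0.006,0,0,0,0,0,0],[-0.006,0,0,0,0,0,0],[-0.008,0,0,0,0,0,0],[0,0,-0.03,0,0,0,0],[0,0,-0.04,0,0,0,0],[0,0,-0.04,0,0,0,0],[-0.02,0,-0.037,0,0,0,0],[-0.03,0,0,0,0,0,0],[-0.02,0,0,0,0,0,0],[0,0,0,0,0,0,0],[0,0,0,0,0,0,0]]'
python3 - <<'E'
from m import *
d=grab('wrist','w3.png');u=np.array([.2079,.9781]);n=np.array([.9781,-.2079])
f=feats(d)
for k,z in dict(fl=55,fr=55,ffront=96,pl=52,pr=52).items():
    x=onz(d,*f[k],z);print(k,np.round(f[k]),x.round(1),x[:2]@u,x[:2]@n)
p=arm.read_state()['position'];print(p,p[:2]@u,p[:2]@n)
E
```

```text
clock: 5.15
position: [513.1, 12.5, 255.5]
ee_rot: [-0.629, 0.777, 0.0, -0.001]
contact_force: [-0.5, -0.8, -0.6]
gripper_width: -0.1
grasp_force: 0.0
fl [248.  96.] [539.4 -85.   55. ] 29.001886052178133 545.2659231960965
fr [369.  95.] [452.4 -66.9  55. ] 28.60387990233967 456.4295550154979
ffront [308.  99.] [497.  -71.3  96. ] 33.60721814468723 500.9169202542637
pl [291. 192.] [524.6  -7.9  52. ] 101.37535813336908 514.7692269007583
pr [328. 193.] [496.2  -1.4  52. ] 101.76761456181966 485.64734308473714
[513.1860962   12.17085077 255.55951964] 118.59569854131429 499.41700082119246
```

View pics/w3.png

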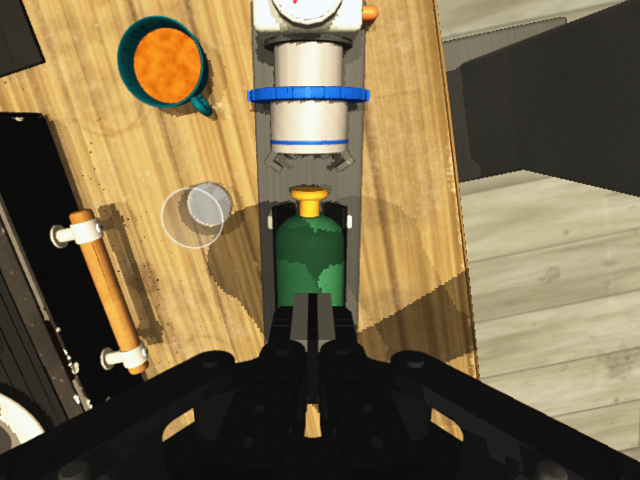

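The flange rests 13 mm back (row 96) and the two jaws stand open at (275,160) and (345,160). Now I'll check the base position in the scene view and go behind the bottle, still high.

```bash
python3 -m pendant '[[-0.04,-0.001,0,0,0,0,0],[-0.04,0,0,0,0,0,0],[-0.04,0,0,0,0,0,0],[-0.02,0,0,0,0,0,0],[0,0,0,0,0,0,0],[0,0,0,0,0,0,0]]'
python3 - <<'E'
from h import *
u=np.array([.2079,.9781]);n=np.array([.9781,-.2079])
d=grab('scene');d2=grab('side')
for x,dd in(((302.5,272),d),):
    q=onz(dd,*x,52);print('base',q,q[:2]@u,q[:2]@n)
w=grab('wrist','w4.png')
p=arm.read_state()['position'];print(p,p[:2]@u,p[:2]@n)
m,s,c=mask(w,*GREEN,(200,50,450,330));print(s,c)
a=d['image'][170:310,250:390]
cv2.imwrite('pics/s2.png',cv2.resize(a,(560,560),interpolation=2)[:,:,::-1])
E
```

```text
clock: 5.8
position: [543.7, 148.7, 255.7]
ee_rot: [-0.629, 0.777, 0.0, -0.001]
contact_force: [-0.0, -0.3, 0.6]
gripper_width: 0.2
grasp_force: 0.0
base [533.48574338 125.21068799  52.        ] 233.38025996982978 495.77110356921054
[543.77451773 148.21871175 256.34795351] 258.02344419988435 501.05118562177995
[ 274   50   77   99 7370] [311.95196744  98.18656716]
```

View pics/w4.png

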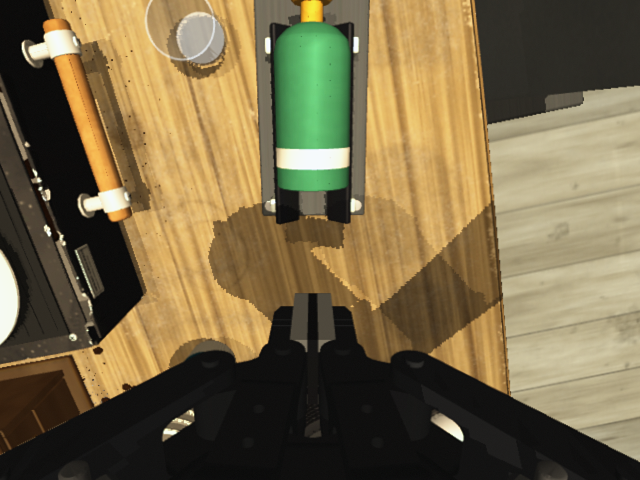

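The base edge is at (312,190), giving u≈234, consistent between views. The finger front at u≈247 is clear of it, so I'll go down behind the base.

```bash
python3 -m pendant '[[0,0,0.04,0,0,0,0],[0,0,0.05,0,0,0,0],[0,0,0.05,0,0,0,0],[0,0,0.03,0,0,0,0],[0,0,0.018,0,0,0,0],[0,0,0,0,0,0,0],[0,0,0,0,0,0,0]]'
python3 -m pendant '[[0.006,0,0,0,0,0,0],[0.005,0,0,0,0,0,0],[0.005,0,0,0,0,0,0],[0.005,0,0,0,0,0,0],[0.005,0,0,0,0,0,0],[0.005,0,0,0,0,0,0],[0,0,0,0,0,0,0]]'
```

```text
clock: 6.65
position: [544.5, 149.1, 69.0]
ee_rot: [-0.629, 0.777, -0.0, 0.0]
contact_force: [1.3, 0.3, 0.9]
gripper_width: -0.1
grasp_force: 0.0
clock: 7.35
position: [537.6, 118.8, 68.5]
ee_rot: [-0.629, 0.777, -0.0, 0.0]
contact_force: [0.5, 0.8, 0.3]
gripper_width: -0.1
grasp_force: 0.7
```

```bash
python3 -m pendant '[[0.004,0,0,0,0,0,0],[0.004,0,0,0,0,0,0],[0.004,0,0,0,0,0,0],[0,0,0,0,0,0,0]]'
python3 -m pendant '[[0.003,0,0,0,0,0,0],[0.003,0,0,0,0,0,0],[0,0,0,0,0,0,0]]'
python3 -m pendant '[[0.003,0,0,0,0,0,0],[0.003,0,0,0,0,0,0],[0,0,0,0,0,0,0]]'
```

```text
clock: 7.75
position: [537.8, 111.0, 69.7]
ee_rot: [-0.63, 0.777, -0.0, 0.005]
contact_force: [0.1, 13.4, 2.3]
gripper_width: 0.0
grasp_force: 6.4
clock: 8.05
position: [535.8, 104.9, 69.1]
ee_rot: [-0.63, 0.777, 0.0, 0.004]
contact_force: [-0.2, 12.5, 1.9]
gripper_width: 0.4
grasp_force: 6.4
clock: 8.35
position: [537.3, 104.0, 70.4]
ee_rot: [-0.63, 0.777, 0.0, 0.01]
contact_force: [-2.0, 29.6, 4.1]
gripper_width: 0.1
grasp_force: 14.4
```

The force rose to 30 N and travel stopped, so the bottle is probably home. I'll look.

Run:
```python
from h import *
u=np.array([.2079,.9781])
w=grab('wrist');d=grab('scene')
m,s,c=mask(w,*BLUE,(200,0,450,300));print(s,c)
a=np.vstack([w['image'][:300,150:470],]);b=cv2.resize(d['image'][170:300,270:430],(369,300),interpolation=2)
cv2.imwrite('pics/c5.png',np.hstack([a,b])[:,:,::-1])
```

```text
Traceback (most recent call last):
  File "h.py", line 27, in mask
    i=1+np.argmax(s[1:,4]);return (l==i).astype(np.uint8),s[i],c[i]
        ~~~~~~~~~^^^^^^^^^
ValueError: attempt to get argmax of an empty sequence
```

```bash
python3 -m pendant '[[-0.01,0,0,0,0,0,0],[-0.02,0,0,0,0,0,0],[0,0,-0.04,0,0,0,0],[0,0,-0.05,0,0,0,0],[0,0,-0.05,0,0,0,0],[0,0,-0.047,0,0,0,0],[0.04,0,0,0,0,0,0],[0.04,0,0,0,0,0,0],[0.03,0,0,0,0,0,0],[0,0,0,0,0,0,0],[0,0,0,0,0,0,0]]'
python3 - <<'E'
from m import *
u=np.array([.2079,.9781]);w=grab('wrist','w5.png')
f=feats(w)
for k,z in dict(fl=55,fr=55,ffront=96).items():
    x=onz(w,*f[k],z);print(k,x.round(1),x[:2]@u)
E
```

```text
clock: 9.55
position: [515.4, 16.8, 254.7]
ee_rot: [-0.629, 0.778, 0.0, -0.001]
contact_force: [-0.2, 0.7, 0.5]
gripper_width: 0.1
grasp_force: 0.0
fl [542.3 -71.5  55. ] 42.85626142995843
fr [454.9 -53.4  55. ] 42.36568093169333
ffront [499.8 -58.2  96. ] 46.96430341106269
```

View pics/w5.png

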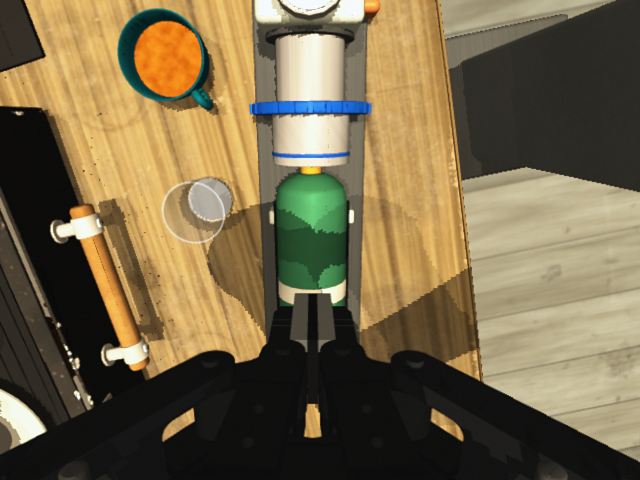

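The flange is back at u=47, its starting place, and the plug head is inside the coupler with only the neck showing at (311,170). The cup and glass have not moved, and the arm touches nothing.

```bash
python3 -c "
from bench import arm
print(arm.job_done())"
```

```text
the job is handed in; nothing more can be done
None
```

The bottle is pushed home in the coupler, the sleeve has snapped forward to its starting position, nothing round the station was touched as far as the pictures show, and the job is handed in (at about 9.6 s on the robot's clock).

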